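# Set and lock the arm of the bedside reading magnifier

### The job

Set the reading magnifier for the eyedrop labels: press the green release button so the orange cam lever springs open, push the lens arm out until the collar's mouth lies on the red band, and while holding it there against its return spring squeeze the lever shut against the bar until the button clicks up. Do not let go: finish with the gripper still squeezing bar and closed lever together, the band still at the mouth. Leave everything else on the cart where it is.

Things in the scene. Friction and masses are not known exactly. Their poses are not given: they have to be found in the camera images.
- stand: magnifier stand, fixed: dark base plate 150 x 110 x 14 mm, steel column, level 22 mm square outer tube ending in a black clamp collar. Origin: on the cart top, on the column's axis. x: the way the lens arm slides out, y: the side the cam lever is on, z: up. Collar: x = 35 to 65 mm, y = -15 to 21, z = 105 to 137; only the button rises above it
- mouth (a point): centre of the collar's mouth, where the bar comes out: 65 mm along x and 120 mm up from the stand's origin
- lens_arm (a joint): how far the lens arm is out, m: 0 fully in, stop at 0.046. The arm is a 14 mm square steel bar on the tube's axis (120 mm up) with the lens frame at its end. At 0.032 the mouth lies on the middle of the 12 mm wide red band. A return spring draws the unclamped arm fully in with 2.5 N (and 1 N drag at 0.1 m/s); the shut lever clamps it
- frame_edge (a point): middle of the straight rear edge (towards the collar) of the blue lens frame, 120 mm along the stand's y (60 to each side of the bar), 80 mm along x, its rear rail at z = 105 to 117 mm. It is 12 mm beyond the mouth with the arm fully in, 44 mm with the red band's middle at the mouth. The lever swings above the frame, clear of it
- mark (a point): middle of the red band painted round the bar, on the bar's axis, 44 mm behind the frame's rear edge; inside the collar until the arm is drawn out
- lever (a joint): swing of the orange cam lever about its upright pin (stand x = 50, y = 14.5 mm), rad: 0 shut, along the bar; 0.42 fully open, swung out to +y. Straight blade, 55 mm long, 7 mm thick, z = 119 to 130.5 mm. A spring holds it open; shutting it takes about 3 N near the tip, up to 8 N nearer the pin. Shut and let go, it rests on its catch at 0.06
- lever_tip (a point): end of the lever blade, mid thickness. Shut: 40 mm beyond the mouth, the blade's outer face 18 mm and inner face 11 mm from the bar's axis (the bar's own side is at 7 mm). Open: its outer corner is 40 mm from the bar's axis
- button (a joint): travel of the green release button on top of the collar, m: 0 up, 0.0055 fully down (5 N). The catch lets go of the lever at 0.004; while the lever is open the button stays down at 0.004, and it clicks up to 0 when the lever is fully shut
- button_top (a point): centre of the release button's top, 18 mm across; 47 mm along the stand's x and 146 mm above the cart top when up
- drops1: white eyedrop bottle, 25 mm across, 61 mm tall, upright in the tray; origin under its centre. Not to be disturbed
- drops2: like drops1
- drops3: like drops1
- saucer: white ceramic saucer 110 mm across in the tray; origin under its centre. Not to be disturbed
- glasses_case: shut grey glasses case 158 x 60 x 37 mm in the tray; origin under its centre. Not to be disturbed
- pill_box: blue seven-day pill box 154 x 36 x 22 mm on the cart top; origin under its centre. Not to be disturbed
- mug: blue mug 76 mm across, 85 mm tall; origin under its centre. Not to be disturbed

How it is judged:
On the way, in this order (a step that is already met when the one before it is completed fails the run):
1. the release button is pressed down (value of joint button above 0.002 m).
2. the cam lever has sprung open (value of joint lever above 0.3 rad), for 0.1 s.
3. with the lever still open, the robot holds the lens arm drawn out with the collar's mouth on the red band (value of joint lens_arm between 0.0255 and 0.0385 m and value of joint lever above 0.15 rad and contact force between the fingers and lens_arm above 0.3 N), for 0.2 s.
4. the lever is shut and the button has clicked up, the fingers still on the arm and the band at the mouth (value of joint lens_arm between 0.0255 and 0.0385 m and value of joint lever below 0.1 rad and value of joint button below 0.0025 m and contact force between the fingers and lens_arm above 0.5 N), for 0.3 s.
At the end, for the whole second after the job is handed in: The collar's mouth lies on the red band (arm within 6.5 mm of the band's middle) and rests, the lever is shut (under 0.1 rad) with the button up (under 2.5 mm), and the gripper is still squeezing: its fingers press on the lens arm and on the lever with over 1 N each (value of joint lens_arm between 0.0255 and 0.0385 m and value of joint lever below 0.1 rad and value of joint button below 0.0025 m and contact force between the fingers and lens_arm above 1 N and contact force between the fingers and lever above 1 N and linear speed of lens_arm below 0.02 m/s); the arm keeps its last pose, push and grip.
It fails at once if a bystander (drops bottle, saucer, glasses case, pill box, mug) is moved by more than 15 mm (distance of any of drops1, drops2, drops3, saucer, glasses_case, pill_box, mug from where it was at the start of the episode above 0.015 m).
It also fails if it takes over 42 s, if anything falls off the work surface, if the arm or the gripper's body presses on something with over 40 N, if the wrist force passes 120 N, or if a joint passes its speed limit or range.

### The arm

A 6-joint arm with a two-finger parallel gripper is mounted at the origin on the work surface. World frame = base frame: x ahead of the robot, y to its left, z up, the work surface at z = 0. Lengths are in m, angles in rad, forces in N, time in s.
With the tool pointing down it reaches from about 0.35 to 0.775 m from the base axis. Payload 7.3 kg.
Tool frame: the origin (TCP) lies at the very end of the fingers, on their centre line; the grasp point (between the pads) lies 19 mm behind it (robot.pinch_z is the distance from the TCP to the grasp point, in m); z points along the fingers, y is the line along which they close (so a half turn about z gives the same grasp; the last joint's range is limited). The gripper opens to 92 mm and grips with 3 to 60 N. Pads are 19 mm wide; open, the fingers measure 130 mm over their backs; the gripper's body (75 mm by 190 mm) begins 47 mm behind the grasp point.
Start: joints at [-1.246, 0.342, 1.524, -0, 1.275, -0.146], TCP at [0.238, -0.468, 0.206] pointing down, gripper open.
Joint ranges: [-2.53, 2.53], [-0.77, 2.02], [0.04, 2.7], [-1, 4.14], [0.28, 2.66], [-3.11, 3.11]. Speed limits (rad/s): [2.57, 2.57, 3.14, 3.14, 3.14, 3.14].

### API

Orientations are given as [roll, pitch, yaw] about the fixed x, y, z axes, in that order (R = Rz(yaw) Ry(pitch) Rx(roll)).
In Python, from cell import robot gives the robot as it stands.
- The arm moves only by the tool move_arm, never from a script. Its argument "motion" is a list of rows, each a list of 6 numbers: the shift along the tool's x, y, z in units of 0.1 m (1.0 is 0.1 m), then the turn, a rotation vector about the tool's x, y, z in units of pi rad (1.0 is pi rad). In form: [[dx, dy, dz, rx, ry, rz], ...]. A call has 1 to 12 rows; each row is the pose to reach, as a shift and turn from the pose commanded when the call began, along the tool's axes at that moment, turning the shorter way round; what a row does not reach only later rows make up. A row lasts 1/8 s, in which the tool goes at most 62.5 mm and 10.7 degrees, less where a joint would pass 70% of its speed; a pose out of reach is approached as far as the arm can. A call with a number of a shift or a turn outside -1 to 1 is refused whole. A call with a gripper value outside its range is refused whole. "fingers" is the opening, from -1 (shut) to 1 (fully open), set as the call begins (left out, the last holds). The fingers move at their own pace and stop on an object; "newtons" is the grip in N (left out, the last holds). Time passes only in rows, so rows that repeat a pose let the fingers close. It gives the time, the measured TCP pose, the force, the opening and the grip force at its end, in the units of the state.
- robot.observe(): the state, without advancing time (a new reading comes with each control period).
- robot.read_camera(name): name is "scene" or "top" or "wrist"; returns a dict with "image" (400x640x3 uint8, red, green, blue), "range_z" (400x640 float32, m along the optical axis (not along the pixel's ray), 0 where there is no reading), "vfov" (degrees; the focal length in pixels is half the picture's height over the tangent of half this angle, whatever the lens; pixels are square), "cx", "cy" (the principal point, pixels), "k1" (the pictures are not rectified: a ray, as slopes to the right and down, at radius r is drawn at 1 + k1 r^2 times it, then the intrinsics apply), "extrinsics" (4x4, takes a point from camera to world coordinates); the wrist camera has in their place "hand_eye" (4x4, takes a point from camera to tool coordinates, whose origin is the TCP and whose axes are the flange's). Camera axes: x right, y up, looking along -z (the intrinsics and any distortion apply to the point x, -y, -z); pixel columns grow to the right and rows downward; lengths in m; the calibration is good to about 2 mm. A picture is of the moment at which its call begins: read the wrist's pose just before it.
- robot.hand_in(): hands the job in; it is judged then, once.
The state is a dict: "time": time; "qpos": joint angles; "qvel": joint speeds; "joint_efforts": joint torques, N m; "tool_pos": TCP position; "tool_rot": TCP orientation; "contact_force": force on the tool from outside, world axes, zero at the start; "torque": the same for the moment, N m; "opening": finger opening in m; "grip_force": force on a finger pad.
Only numpy, scipy, OpenCV 4.12 (cv2) and the standard library are available. Lean on these libraries where they do the work, as an engineer would, in place of code of your own. Each camera call takes 0.05 s, during which the arm holds its last target. There are 200 camera calls.

## Working session

There is one attempt and no reset: what is moved stays moved. The work goes in short steps, Python scripts to look and compute and a tool call to move; the robot and the scene stay as the last step left them, time stands still between calls to the robot, and variables do not carry over. Pictures are saved under pics/ and viewed, at most 10 in all, crops included, and the job is handed in when it is done.

Besides the shell and the picture viewer there is one more tool, called as name(argument=value, ...) on one line, values as JSON. move_arm: Moves the arm, as the interface text tells. Shifts and turns lie within -1 to 1; 1 stands for 0.1 m of shift or pi rad of turn. Its arguments: {"type":"object","properties":{"motion":{"type":"array"},"fingers":{"type":"number"},"newtons":{"type":"number"}},"required":["motion"]}

```bash
ls; mkdir -p pics; cat > h.py <<'E'
import numpy as np, cv2
from cell import robot
from scipy.spatial.transform import Rotation as R
def cam(n):
    s=robot.observe(); c=robot.read_camera(n)
    if n=='wrist':
        T=np.eye(4);T[:3,:3]=R.from_euler('xyz',s['tool_rot']).as_matrix();T[:3,3]=s['tool_pos'];c['T']=T@c['hand_eye']
    else: c['T']=c['extrinsics']
    return c
def rays(c,uv):
    f=200/np.tan(np.radians(c['vfov'])/2)
    K=np.array([[f,0,c['cx']],[0,f,c['cy']],[0,0,1.]])
    uv=np.asarray(uv,float).reshape(-1,2); d=(uv-[c['cx'],c['cy']])/f
    p=d.copy()
    for _ in range(20): p=d/(1+c['k1']*(p**2).sum(1,keepdims=True))
    v=np.c_[p[:,0],-p[:,1],-np.ones(len(p))]
    return v
def plane(c,uv,z):
    v=rays(c,uv)@c['T'][:3,:3].T; o=c['T'][:3,3]
    return o+v*((z-o[2])/v[:,2])[:,None]
def depth(c,uv):
    uv=np.asarray(uv).reshape(-1,2).astype(int); z=c['range_z'][uv[:,1],uv[:,0]]
    return (rays(c,uv)*z[:,None])@c['T'][:3,:3].T+c['T'][:3,3]
def mask(c,lo,hi):
    return cv2.inRange(cv2.cvtColor(c['image'],cv2.COLOR_RGB2HSV),np.array(lo),np.array(hi))
def save(c,n): cv2.imwrite('pics/'+n,c['image'][...,::-1])
E
python3 - <<'E'
from h import *
s=robot.observe();print(s)
for n in('scene','top'):
    c=cam(n);save(c,n+'.png');print(n,c['T'].round(3).tolist(),c['vfov'],c['k1'])
    for nm,lo,hi in(('green',(45,90,50),(85,255,255)),('orange',(5,150,120),(22,255,255)),('blue',(95,110,50),(130,255,255))):
        m=mask(c,lo,hi);k,l,st,ce=cv2.connectedComponentsWithStats(m)
        for i in range(1,k):
            if st[i,4]>25:
                ys,xs=np.where(l==i);p=depth(c,np.c_[xs,ys]);print(nm,st[i],ce[i].round(1),np.median(p,0).round(3))
E
```

```text
pics
{'time': 0.0, 'qpos': array([-1.24601357e+00,  3.42701549e-01,  1.52499765e+00, -1.48095912e-05,
        1.27539492e+00, -1.45993596e-01]), 'qvel': array([-0.00148264, -0.002868  ,  0.0005998 , -0.00104688,  0.00095172,
        0.00062132]), 'joint_efforts': array([ 1.21666184e-03, -4.31237590e+01, -2.44220281e+01,  7.19204312e-02,
        5.58879878e-02, -1.19959509e-04]), 'tool_pos': array([ 0.23800881, -0.46746842,  0.20536273]), 'tool_rot': array([-3.14010510e+00, -2.04415168e-04,  4.70780522e-01]), 'contact_force': array([ 0.0039684 , -0.80922392,  0.04156429]), 'torque': array([-0.01378237,  0.00194855,  0.01937378]), 'grip_force': 0.0, 'opening': 0.09187482496414837}
scene [[-0.567, -0.475, 0.673, 1.256], [0.824, -0.313, 0.473, 0.416], [-0.014, 0.823, 0.568, 0.723], [0.0, 0.0, 0.0, 1.0]] 47.97408631681712 -0.03039118261551054
green [ 292    0   48  106 2010] [315.8  53.6] [-0.453 -0.779  0.126]
green [ 341   36   40   72 1403] [358.3  73.6] [-0.565 -0.643  0.024]
green [404 246   9   7  55] [408.1 249. ] [0.6   0.167 0.146]
green [408 380  18  20 138] [414.1 393.9] [0.846
[... 1207 characters left out ...]
37]
orange [211 161  16   5  35] [218.4 163.2] [0.618 0.131 0.131]
blue [409  74   9  10  74] [413.   78.5] [ 0.839 -0.34   0.075]
blue [262 118  15  12 154] [269.4 123.5] [0.742 0.025 0.022]
blue [279 119   6  10  59] [281.5 123.4] [ 0.743 -0.004  0.023]
blue [286 118   8  12  94] [289.6 123.5] [ 0.742 -0.027  0.022]
blue [296 119   5  11  51] [298.  123.6] [ 0.741 -0.048  0.022]
blue [303 118  16  12 157] [310.  123.8] [ 0.74  -0.076  0.023]
blue [216 142  41  56 481] [235.2 171.1] [0.591 0.1   0.117]
blue [446 249  11  15  45] [449.4 255.2] [ 0.393 -0.433  0.006]
blue [428 252  18  16  81] [437.8 259.9] [ 0.385 -0.381  0.029]
blue [441 261  14  15  46] [447.5 268.8] [ 0.357 -0.428  0.006]
```

View pics/scene.png

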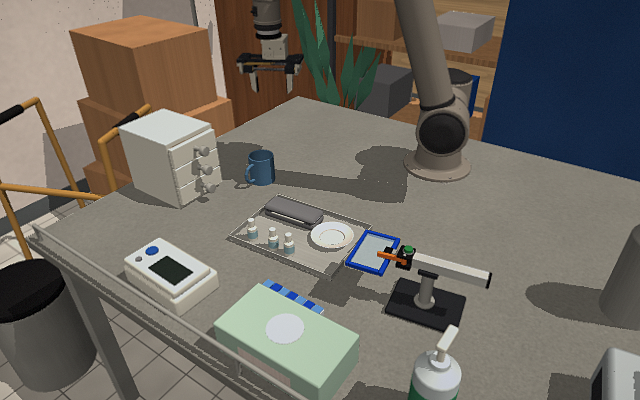

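View pics/top.png

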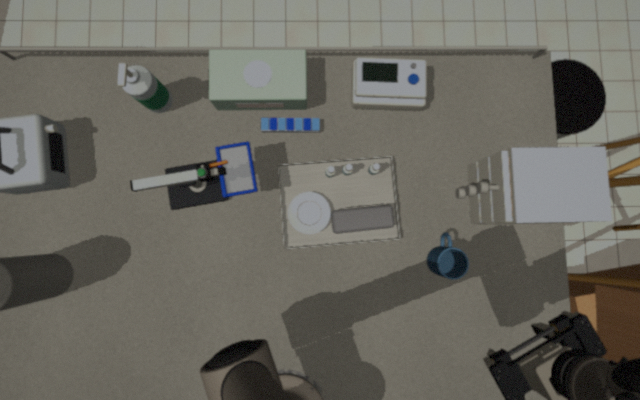

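The scene view shows the button at (408,249) and the orange lever at (390,257). The blue frame is at (371,254), with the stand on a dark base at (425,303). The lens arm slides along about world -y, the lever is on the +x side, and the path there is free above 0.2 m.

move_arm(motion=[[0.5,-0.32,-0.2,0,0,0],[1,-0.64,-0.45,0,0,0],[1,-0.64,-0.45,0,0,0],[1,-0.64,-0.45,0,0,0]])

```text
time: 0.6
tool_pos: [0.2982, -0.3655, 0.2508]
tool_rot: [3.141, 0.0, 0.472]
contact_force: [-0.8, -0.4, -0.1]
opening: 0.0921
grip_force: 0.0
```

move_arm(motion=[[0.5,-0.32,0,0,0,0],[1,-0.64,0,0,0,0],[1,-0.64,0,0,0,0],[1,-0.64,0,0,0,0]])

```text
time: 1.1
tool_pos: [0.3579, -0.2641, 0.2504]
tool_rot: [-3.141, 0.001, 0.47]
contact_force: [-0.7, -0.4, -0.2]
opening: 0.0917
grip_force: 0.0
```

move_arm(motion=[[0.5,-0.32,0,0,0,0],[1,-0.64,0,0,0,0],[1,-0.64,0,0,0,0],[1,-0.64,0,0,0,0]])

```text
time: 1.6
tool_pos: [0.418, -0.1623, 0.2506]
tool_rot: [3.142, 0.001, 0.469]
contact_force: [-0.0, 0.0, 0.5]
opening: 0.0919
grip_force: 0.0
```

move_arm(motion=[[0.5,-0.32,0,0,0,0],[1,-0.64,0,0,0,0],[1,-0.64,0,0,0,0],[1,-0.64,0,0,0,0]])

```text
time: 2.1
tool_pos: [0.4781, -0.0602, 0.2507]
tool_rot: [3.141, 0.001, 0.469]
contact_force: [0.1, -0.1, 0.5]
opening: 0.092
grip_force: 0.0
```

move_arm(motion=[[0.5,-0.32,0,0,0,0],[1,-0.64,0,0,0,0],[1,-0.64,0,0,0,0],[1,-0.64,0,0,0,0]])

```text
time: 2.6
tool_pos: [0.5382, 0.042, 0.2507]
tool_rot: [3.141, 0.001, 0.469]
contact_force: [-1.1, -0.2, -0.1]
opening: 0.092
grip_force: 0.0
```

move_arm(motion=[[0.3,-0.2,0,0,0,-0.06],[0.6,-0.4,0,0,0,-0.12],[0.6,-0.4,0,0,0,-0.18],[0.6,-0.4,0,0,0,-0.24],[0.6,-0.4,0,0,0,-0.3],[0.6,-0.4,0,0,0,-0.35],[0.6,-0.4,0,0,0,-0.35],[0.6,-0.4,0,0,0,-0.35]], fingers=-1)

```text
time: 3.6
tool_pos: [0.5739, 0.1055, 0.2512]
tool_rot: [3.141, 0.0, 1.565]
contact_force: [-0.6, 0.3, 0.2]
opening: 0.0165
grip_force: 0.0
```

```bash
python3 - <<'E'
from h import *
c=cam('wrist');save(c,'w1.png');print(c['T'].round(3).tolist(),robot.observe()['tool_pos'])
for nm,lo,hi in(('green',(45,90,50),(85,255,255)),('orange',(5,150,120),(22,255,255)),('blue',(100,150,50),(130,255,255))):
    m=mask(c,lo,hi);k,l,st,ce=cv2.connectedComponentsWithStats(m)
    for i in range(1,k):
        if st[i,4]>100:
            ys,xs=np.where(l==i);p=depth(c,np.c_[xs,ys]);print(nm,st[i],ce[i].round(1),np.median(p,0).round(4),plane(c,ce[i],.146).round(4))
            if nm!='green': print(plane(c,cv2.boxPoints(cv2.minAreaRect(np.c_[xs,ys].astype(np.float32))),.1305 if nm=='orange' else .117).round(4).tolist())
E
```

```text
[[1.0, 0.006, 0.0, 0.574], [-0.005, 0.953, 0.303, 0.189], [0.002, -0.303, 0.953, 0.429], [0.0, 0.0, 0.0, 1.0]] [0.57390823 0.10588153 0.25118392]
green [517   0  46   9 283] [538.    3.1] [0.8055 0.2866 0.0443] [[0.7451 0.2616 0.146 ]]
green [338 116  20  20 299] [347.4 125.5] [0.5956 0.1683 0.1451] [[0.5957 0.168  0.146 ]]
orange [362 142  13  38 259] [368.3 159.8] [0.618  0.1342 0.1295] [[0.6155 0.1372 0.146 ]]
[[0.6102, 0.1511, 0.1305], [0.6171, 0.1524, 0.1305], [0.626, 0.1156, 0.1305], [0.6188, 0.1142, 0.1305]]
orange [358 275   5  50 202] [359.9 300.8] [0.5838 0.1371 0.3564] [[ 0.6124 -0.0142  0.146 ]]
[[0.6114, 0.0076, 0.1305], [0.6157, 0.0076, 0.1305], [0.6178, -0.0566, 0.1305], [0.6132, -0.0565, 0.1305]]
orange [285 285   4  40 125] [286.6 305. ] [0.5639 0.1364 0.3572] [[ 0.5341 -0.0189  0.146 ]]
[[0.5312, -0.0044, 0.1305], [0.5345, -0.0044, 0.1305], [0.5325, -0.056, 0.1305], [0.529, -0.056, 0.1305]]
orange [ 356  338  118   13 1345] [418.  343.9] [0.5984 0.1286 0.3633] [[ 0.679  -0.0709  0.146 ]]
[[0.6118, -0.0936, 0.1305], [0.6114, -0.0762, 0.1305], [0.7484, -0.0769, 0.1305], [0.7508, -0.0943, 0.1305]]
blue [ 294  146  120   89 2205] [355.2 190.5] [0.606  0.1012 0.1157] [[0.6042 0.1079 0.146 ]]
[[0.5434, 0.1277, 0.117], [0.6583, 0.1463, 0.117], [0.677, 0.0698, 0.117], [0.5537, 0.0483, 0.117]]
blue [431 220  24  12 267] [442.2 225.5] [0.7417 0.0199 0.0214] [[0.6905 0.0718 0.146 ]]
[[0.6909, 0.0534, 0.117], [0.6896, 0.0662, 0.117], [0.7144, 0.0661, 0.117], [0.7159, 0.0532, 0.117]]
blue [428 248  22  10 197] [438.6 252.1] [ 0.739  -0.0199  0.0214] [[0.69   0.0429 0.146 ]]
[[0.6896, 0.033, 0.117], [0.7129, 0.0328, 0.117], [0.7141, 0.0217, 0.117], [0.6907, 0.0219, 0.117]]
```

View pics/w1.png

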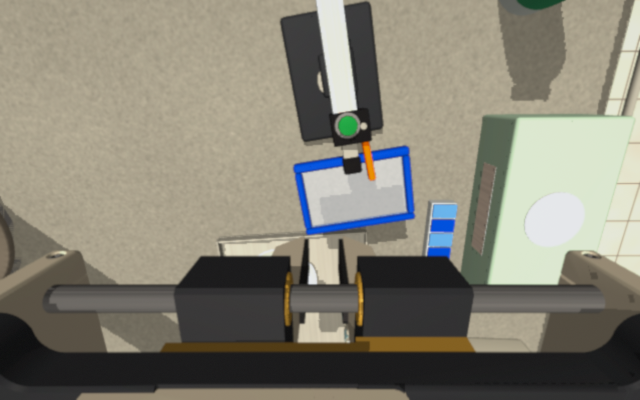

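The wrist view shows the button at (347,125), the lever at (368,160) running off along the bar, and the frame's rear edge from (296,166) to (408,149). Stand yaw comes out at about 9.6°, and the button-to-frame spacing is 70 mm, which agrees with the given sizes.

move_arm(motion=[[0.3,0.1,0,0,0,-0.03],[0.62,0.21,0.3,0,0,-0.055],[0.62,0.21,0.7,0,0,-0.055],[0.62,0.21,0.91,0,0,-0.055],[0.62,0.21,0.91,0,0,-0.055],[0.62,0.21,0.91,0,0,-0.055]], fingers=-1)

```text
time: 4.4
tool_pos: [0.5957, 0.1688, 0.1612]
tool_rot: [3.14, 0.0, 1.742]
contact_force: [0.2, 0.1, 0.2]
opening: 0.0004
grip_force: 0.0
```

move_arm(motion=[[0,0,0.08,0,0,0],[0,0,0.14,0,0,0],[0,0,0.16,0,0,0],[0,0,0.18,0,0,0],[0,0,0.18,0,0,0],[0,0,0.18,0,0,0]])

```text
time: 5.15
tool_pos: [0.5951, 0.169, 0.1421]
tool_rot: [3.141, 0.0, 1.743]
contact_force: [-0.4, 0.1, 0.4]
opening: 0.0001
grip_force: 0.0
```

move_arm(motion=[[0,0,0.01,0,0,0],[0,0,0.015,0,0,0],[0,0,0.015,0,0,0]])

```text
time: 5.52
tool_pos: [0.595, 0.1689, 0.1405]
tool_rot: [-3.142, 0.0, 1.743]
contact_force: [0.3, 0.5, 0.7]
opening: 0.0005
grip_force: 0.0
```

```bash
cat > lev.py <<'E'
from h import *
def lever(n='wrist'):
    c=cam(n);m=mask(c,(5,150,120),(22,255,255));k,l,st,ce=cv2.connectedComponentsWithStats(m)
    for i in range(1,k):
        if st[i,4]>60:
            ys,xs=np.where(l==i);p=np.median(depth(c,np.c_[xs,ys]),0)
            if abs(p[2]-.13)<.02:
                print(st[i],p.round(4),plane(c,cv2.boxPoints(cv2.minAreaRect(np.c_[xs,ys].astype(np.float32))),.1305).round(4).tolist())
    return c
E
python3 -c "
from lev import *
print(robot.observe()['contact_force'])
save(lever(),'w2.png')"
```

```text
[0.31665969 0.53486677 0.70430757]
```

View pics/w2.png

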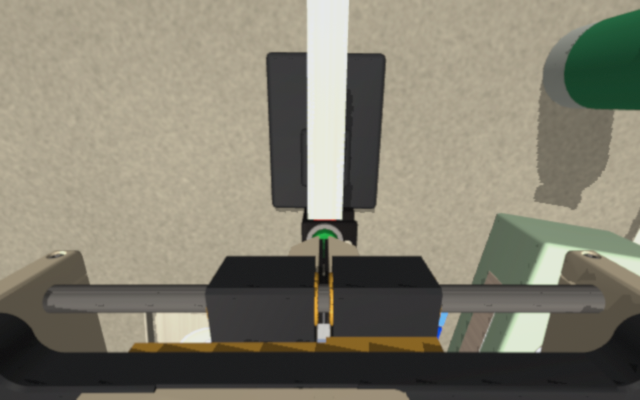

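The view shows the tube straight down the picture at column 327, so the yaw is right. The fingertips are at the green button (325,235). There is no clear force yet, so I press on in small steps.

move_arm(motion=[[0,0,0.01,0,0,0],[0,0,0.015,0,0,0],[0,0,0.015,0,0,0]])

```text
time: 5.95
tool_pos: [0.595, 0.1689, 0.139]
tool_rot: [3.142, 0.0, 1.743]
contact_force: [-0.7, 0.5, -0.3]
opening: 0.0006
grip_force: 0.0
```

```bash
python3 -c "
from h import *
for n in('scene','top'):
  c=cam(n);m=mask(c,(5,150,120),(22,255,255));k,l,st,ce=cv2.connectedComponentsWithStats(m)
  for i in range(1,k):
    if st[i,4]>8 and 200<st[i,0]<420 and 130<st[i,1]<280: print(n,st[i],ce[i],plane(c,ce[i],.128))
  save(c,n+'2.png')
  if n=='scene': cv2.imwrite('pics/sc2.png',cv2.resize(c['image'][150:300,300:500,::-1],None,fx=4,fy=4))
"
```

```text
scene [399 206   6   8  21] [401.52380952 209.61904762] [[0.46073994 0.08653251 0.128     ]]
scene [377 251  29  14 142] [390.5        256.83802817] [[0.62100213 0.14059776 0.128     ]]
top [211 161  16   5  32] [218.125 163.125] [[0.6187555  0.13163153 0.128     ]]
```

View pics/sc2.png

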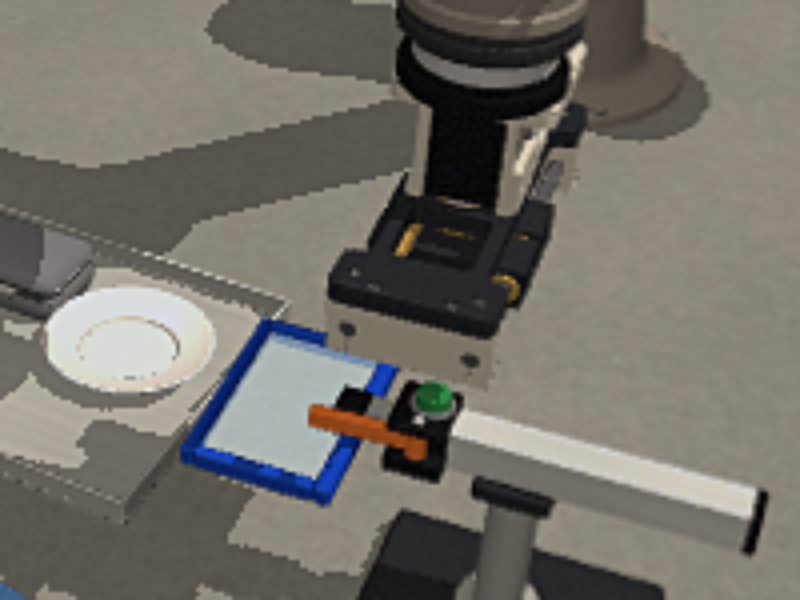

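```bash
python3 -c "
from h import *
def proj(c,P):
  q=np.linalg.inv(c['T'])@np.r_[P,1]; f=200/np.tan(np.radians(c['vfov'])/2)
  p=np.array([q[0],-q[1]])/-q[2]; p=p*(1+c['k1']*(p@p)); return p*f+[c['cx'],c['cy']]
s=robot.observe();t=s['tool_pos'];print(t,s['opening'])
for n in('scene','top'):
  c=cam(n);uv=proj(c,t);print(n,uv,depth(c,uv.astype(int)))
  m=mask(c,(45,90,50),(85,255,255));k,l,st,ce=cv2.connectedComponentsWithStats(m)
  for i in range(1,k):
    ys,xs=np.where(l==i);p=np.median(depth(c,np.c_[xs,ys]),0)
    if abs(p[0]-.6)<.06: print('green',st[i],ce[i],p,plane(c,ce[i],.146))
  for uv in ((410,208),(402,225),(415,235),(420,243),(415,247)): 
    if n=='scene': print(uv,depth(c,uv))
"
```

```text
[0.59496907 0.16894066 0.13898006] 0.00021350459171012192
scene [409.70179203 250.65593887] [[0.60233997 0.17007932 0.14643011]]
green [404 246   9   7  57] [408. 249.] [0.60041941 0.16668356 0.14637678] [[0.60016242 0.16693808 0.146     ]]
(410, 208) [[0.60995261 0.16441077 0.24963297]]
(402, 225) [[0.68990601 0.18520685 0.26977102]]
(415, 235) [[0.68454628 0.20796432 0.25497178]]
(420, 243) [[0.67454845 0.21505584 0.23410892]]
(415, 247) [[0.42096005 0.11639986 0.0027638 ]]
top [199.93358859 172.91515606] [[0.57795561 0.13699976 0.25093812]]
```

```bash
python3 -c "
from h import *
def proj(c,P):
  q=np.linalg.inv(c['T'])@np.r_[P,1]; f=200/np.tan(np.radians(c['vfov'])/2)
  p=np.array([q[0],-q[1]])/-q[2]; p=p*(1+c['k1']*(p@p)); return p*f+[c['cx'],c['cy']]
s=robot.observe();t=s['tool_pos']
c=cam('wrist');print('tcp px',proj(c,t),'button expected',proj(c,[.5957,.168,.146]),proj(c,[.600,.167,.146]), robot.pinch_z)
for r in range(222,262,4): print(r,depth(c,[(315,r),(321,r),(324,r),(328,r),(335,r)])[:,:].round(3).tolist())
cv2.imwrite('pics/w3.png',cv2.resize(c['image'][190:300,250:400,::-1],None,fx=5,fy=5,interpolation=cv2.INTER_NEAREST))
"
```

```text
tcp px [323.01160859 240.67303067] button expected [323.90332441 247.19458478] [330.59302781 249.7626108 ] 0.0188
222 [[0.588, 0.179, 0.135], [0.592, 0.179, 0.135], [0.594, 0.18, 0.134], [0.596, 0.18, 0.135], [0.601, 0.181, 0.134]]
226 [[0.589, 0.177, 0.137], [0.592, 0.178, 0.138], [0.594, 0.178, 0.138], [0.596, 0.179, 0.139], [0.601, 0.179, 0.136]]
230 [[0.589, 0.174, 0.137], [0.593, 0.176, 0.138], [0.594, 0.177, 0.141], [0.597, 0.176, 0.138], [0.601, 0.177, 0.137]]
234 [[0.589, 0.173, 0.14], [0.593, 0.175, 0.143], [0.594, 0.176, 0.145], [0.597, 0.176, 0.144], [0.602, 0.175, 0.139]]
238 [[0.589, 0.18, 0.162], [0.593, 0.173, 0.145], [0.595, 0.173, 0.144], [0.597, 0.174, 0.145], [0.599, 0.182, 0.162]]
242 [[0.589, 0.18, 0.167], [0.592, 0.179, 0.163], [0.594, 0.18, 0.163], [0.596, 0.18, 0.164], [0.599, 0.182, 0.167]]
246 [[0.589, 0.18, 0.171], [0.592, 0.179, 0.168], [0.594, 0.18, 0.168], [0.596, 0.18, 0.168], [0.599, 0.182, 0.172]]
250 [[0.589, 0.18, 0.175], [0.592, 0.18, 0.174], [0.594, 0.179, 0.172], [0.596, 0.18, 0.173], [0.599, 0.182, 0.176]]
254 [[0.589, 0.18, 0.18], [0.592, 0.179, 0.177], [0.594, 0.18, 0.178], [0.596, 0.18, 0.177], [0.599, 0.182, 0.181]]
258 [[0.586, 0.206, 0.233], [0.592, 0.179, 0.181], [0.594, 0.179, 0.181], [0.595, 0.18, 0.182], [0.592, 0.207, 0.232]]
```

View pics/w3.png

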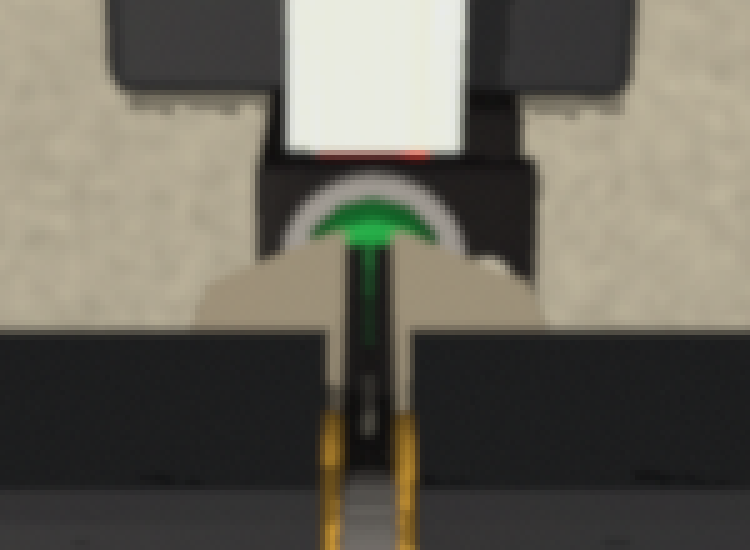

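The close-up shows the button's green face uncovered at crop (370,225), with the fingertips ending above it. By range they end at z ≈ 0.160, although the TCP reads 0.139. So the tips are about 20 mm higher than reported, and I go lower step by step, watching the force.

move_arm(motion=[[0,0,0.05,0,0,0],[0,0,0.1,0,0,0],[0,0,0.12,0,0,0],[0,0,0.12,0,0,0]])

```text
time: 6.7
tool_pos: [0.5948, 0.1689, 0.1267]
tool_rot: [-3.141, 0.0, 1.743]
contact_force: [-0.1, 0.1, 0.6]
opening: 0.0001
grip_force: 0.0
```

move_arm(motion=[[0,0,0.01,0,0,0],[0,0,0.02,0,0,0],[0,0,0.03,0,0,0],[0,0,0.03,0,0,0]])

```text
time: 7.2
tool_pos: [0.5952, 0.1689, 0.1243]
tool_rot: [3.141, 0.0, 1.743]
contact_force: [-0.8, 0.3, 4.0]
opening: 0.0003
grip_force: 1.9
```

move_arm(motion=[[0,0,0.01,0,0,0],[0,0,0.02,0,0,0],[0,0,0.025,0,0,0],[0,0,0.025,0,0,0]])

```text
time: 7.7
tool_pos: [0.5952, 0.169, 0.1216]
tool_rot: [3.141, 0.0, 1.743]
contact_force: [0.2, 0.6, 3.8]
opening: 0.0006
grip_force: 2.0
```

```bash
python3 -c "
from lev import *
lever('scene')"
```

```text
[376 257  30   8 165] [0.6283 0.1437 0.1278] [[0.6529, 0.1249, 0.1305], [0.6355, 0.1165, 0.1305], [0.6097, 0.1677, 0.1305], [0.6274, 0.1751, 0.1305]]
```

The lever has sprung open: its tip swung out in the scene view. Now up, open the fingers, shift towards the gap and check the tip height there.

move_arm(motion=[[0,0,-0.3,0,0,0],[-0.17,0.055,-0.5,0,0,0],[-0.17,0.055,-0.5,0,0,0],[-0.17,0.055,-0.5,0,0,0]])

```text
time: 8.25
tool_pos: [0.6023, 0.1534, 0.17]
tool_rot: [-3.139, -0.0, 1.743]
contact_force: [-0.7, -0.7, -0.0]
opening: 0.0007
grip_force: 0.0
```

move_arm(motion=[[0,0,0,0,0,0],[0,0,0,0,0,0],[0,0,0,0,0,0],[0,0,0,0,0,0],[0,0,0,0,0,0],[0,0,0,0,0,0],[0,0,0,0,0,0],[0,0,0,0,0,0]], fingers=1, newtons=20)

```text
time: 9.25
tool_pos: [0.6033, 0.1531, 0.1715]
tool_rot: [3.142, 0.0, 1.743]
contact_force: [-0.3, -0.4, -0.1]
opening: 0.076
grip_force: 0.0
```

```bash
python3 -c "
from lev import *
c=lever();save(c,'w4.png');s=robot.observe();print(s['tool_pos'],s['opening'])
t=s['tool_pos'];a=.172;X=np.array([np.sin(a),-np.cos(a)]);Y=np.array([np.cos(a),np.sin(a)])
vv,uu=np.mgrid[0:400,0:640];uv=np.c_[uu.ravel(),vv.ravel()];P=depth(c,uv);ok=c['range_z'].ravel()>0
d=P[:,:2]-t[:2];q=np.c_[d@X,d@Y,P[:,2]]
# finger-ish points near |y| 46..70, |x|<20
for sg in(1,-1):
  m=ok&(abs(q[:,0])<.02)&(sg*q[:,1]>.04)&(sg*q[:,1]<.07)&(q[:,2]>.14)&(q[:,2]<.23)
  print(sg,m.sum(),q[m].min(0),q[m].max(0))
m=mask(c,(45,90,50),(85,255,255)).ravel()>0; b=m&(abs(q[:,0])<.08)&(abs(q[:,1])<.03);print('button stand-rel tool',np.median(q[b],0))
m=mask(c,(100,150,50),(130,255,255)).ravel()>0; b=m&(abs(P[:,2]-.112)<.01)&(abs(q[:,1])<.08);f=q[b]
print('frame',f.min(0),f.max(0))
for y in(-.045,-.03,.03,.045): 
  k=abs(f[:,1]-y)<.004; print(y,np.sort(f[k,0])[:5])
"
```

```text
[342 212  24  50 391] [0.6289 0.14   0.1295] [[0.6139, 0.1568, 0.1305], [0.6196, 0.1607, 0.1305], [0.6428, 0.1248, 0.1305], [0.637, 0.1206, 0.1305]]
[0.60332757 0.15312467 0.17152648] 0.07993783402952419
1 1078 [-0.01307873  0.04000803  0.19038094] [-0.00992639  0.05626501  0.22995937]
-1 1018 [-0.01305989 -0.0556985   0.19171041] [-0.00981956 -0.04001867  0.22995303]
button stand-rel tool [-0.01631195 -0.00489249  0.14116672]
frame [ 0.01313365 -0.06380607  0.10855549] [0.06739435 0.05358735 0.12048223]
-0.045 [0.01336453 0.01336604 0.01341233 0.01341476 0.01345739]
-0.03 [0.01325256 0.01361578 0.01363859 0.01374678 0.01386318]
0.03 [0.01441564 0.01442743 0.01445851 0.01449637 0.01455634]
0.045 [0.01432485 0.01445597 0.01453858 0.01459223 0.01470361]
```

View pics/w4.png

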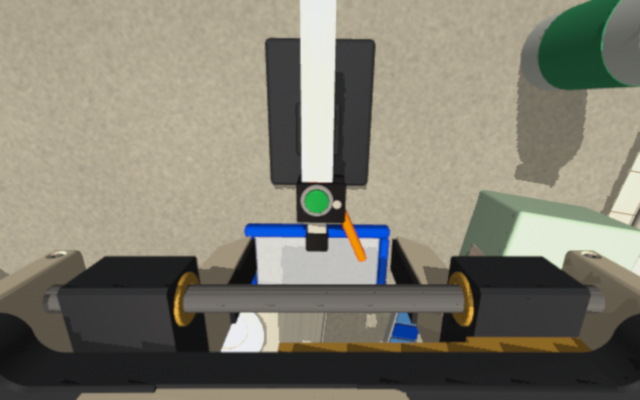

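The view shows the lever open, with its tip at (362,258), and the frame's rear edge at row 230 between the open fingers. The tips are 19 mm above the reported TCP. I back off 4 mm, then lower the tips to z ≈ 0.108.

move_arm(motion=[[0.04,0.005,0,0,0,0],[0.04,0.005,0,0,0,0],[0.04,0.005,0.3,0,0,0],[0.04,0.005,0.6,0,0,0],[0.04,0.005,0.82,0,0,0],[0.04,0.005,0.82,0,0,0],[0.04,0.005,0.82,0,0,0]], fingers=1)

```text
time: 10.18
tool_pos: [0.6038, 0.1573, 0.0905]
tool_rot: [3.14, 0.0, 1.743]
contact_force: [0.4, 0.4, 0.0]
opening: 0.0919
grip_force: 0.0
```

move_arm(motion=[[-0.03,0,0,0,0,0],[-0.06,0,0,0,0,0],[-0.09,0,0,0,0,0],[-0.12,0,0,0,0,0],[-0.15,0,0,0,0,0],[-0.18,0,0,0,0,0],[-0.18,0,0,0,0,0]])

```text
time: 11.05
tool_pos: [0.6063, 0.1391, 0.0895]
tool_rot: [3.141, 0.0, 1.743]
contact_force: [0.1, 1.4, 0.4]
opening: 0.0918
grip_force: 1.1
```

```bash
cat > st.py <<'E'
from h import *
c=cam('wrist');s=robot.observe();t=s['tool_pos'];print(t,s['opening'],s['contact_force'].round(2))
a=.172;X=np.array([np.sin(a),-np.cos(a)]);Y=np.array([np.cos(a),np.sin(a)])
vv,uu=np.mgrid[0:400,0:640];P=depth(c,np.c_[uu.ravel(),vv.ravel()])
d=P[:,:2]-t[:2];q=np.c_[d@X,d@Y,P[:,2]]
b=(mask(c,(45,90,50),(85,255,255)).ravel()>0)&(abs(q[:,0])<.1)&(abs(q[:,1])<.03);B=np.median(q[b],0);print('button',B)
for n,lo,hi in(('red',(0,120,90),(4,255,255)),('blue',(100,150,50),(130,255,255)),('orange',(5,150,120),(22,255,255))):
    m=(mask(c,lo,hi).ravel()>0)&(abs(q[:,2]-.12)<.015)
    if m.sum()>3: r=q[m]-[B[0]-.047,B[1],0]; print(n,m.sum(),'stand',r.min(0).round(4),r.max(0).round(4))
import sys
if len(sys.argv)>1: save(c,sys.argv[1])
E
python3 st.py w5.png
```

```text
[0.60626944 0.13925915 0.08944609] 0.0918073154669011 [0.26 2.52 1.45]
button [-0.03081589 -0.00527616  0.14117672]
blue 2371 stand [ 0.0845 -0.0595  0.1062] [0.14   0.0581 0.1249]
orange 489 stand [0.0579 0.0194 0.1071] [0.101  0.0346 0.1349]
```

move_arm(motion=[[-0.04,0,0,0,0,0],[-0.08,0,0,0,0,0],[-0.12,0,0,0,0,0],[-0.16,0,0,0,0,0],[-0.19,0,0,0,0,0],[-0.22,0,0,0,0,0],[-0.22,0,0,0,0,0],[-0.22,0,0,0,0,0]])

```text
time: 12.1
tool_pos: [0.6098, 0.1176, 0.0894]
tool_rot: [-3.141, 0.0, 1.743]
contact_force: [-0.7, 2.9, 1.7]
opening: 0.0919
grip_force: 1.3
```

```bash
python3 st.py w6.png
```

```text
[0.60980078 0.11776922 0.08943419] 0.09171541575036977 [-0.8   2.86  1.65]
button [-0.05228649 -0.00504561  0.14117338]
red 192 stand [ 0.0653 -0.0077  0.1127] [0.1106 0.0384 0.135 ]
blue 2497 stand [ 0.1062 -0.0599  0.1067] [0.1616 0.0581 0.1253]
orange 977 stand [0.0595 0.0188 0.1061] [0.1104 0.0379 0.135 ]
```

View pics/w6.png

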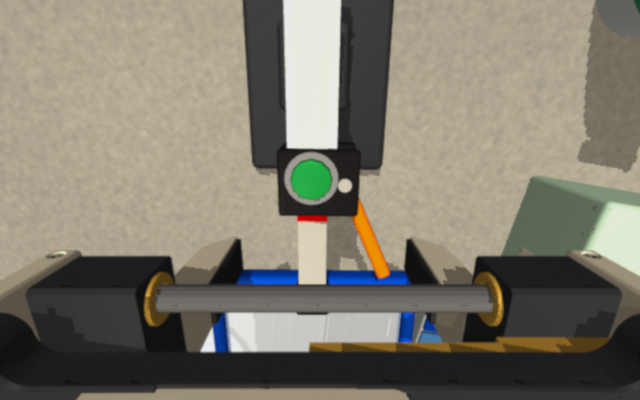

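```bash
python3 -c "
from h import *
c=cam('wrist');t=robot.observe()['tool_pos'];a=.172;X=np.array([np.sin(a),-np.cos(a)]);Y=np.array([np.cos(a),np.sin(a)])
f=lambda uv,z:[(lambda d:(d@X+.0523+.047,d@Y+.0050))(plane(c,uv,z)[0,:2]-t[:2])]
for col in(303,312,321):
  h=cv2.cvtColor(c['image'],cv2.COLOR_RGB2HSV)[:,col]
  r=[i for i in range(200,240) if (h[i,0]<5 or h[i,0]>174) and h[i,1]>120 and h[i,2]>70]
  print(col,r,f((col,r[0]-.5),.137),f((col,r[-1]+.5),.127))
"
```

```text
303 [215, 216, 217, 218, 219, 220, 221] [(np.float64(0.06421243507586405), np.float64(-0.00393428568300525))] [(np.float64(0.07153476780525533), np.float64(-0.004685663768237098))]
312 [215, 216, 217, 218, 219, 220, 221] [(np.float64(0.06421183874754711), np.float64(8.089771623855102e-05))] [(np.float64(0.07153429904879775), np.float64(-0.0003305459694797211))]
321 [215, 216, 217, 218, 219, 220, 221] [(np.float64(0.06421117906212367), np.float64(0.004096483665203456))] [(np.float64(0.07153372866487273), np.float64(0.00402501162017782))]
```

The view shows the red band just ahead of the mouth at rows 215–221, with its front edge 7 mm beyond the mouth. That puts the arm at about 0.033, on target, with a return force of about 3 N. Now squeeze.

move_arm(motion=[[0,0,0,0,0,0],[0,0.005,0,0,0,0],[0,0.005,0,0,0,0],[0,0.005,0,0,0,0],[0,0.005,0,0,0,0],[0,0.005,0,0,0,0],[0,0.005,0,0,0,0],[0,0.005,0,0,0,0],[0,0.005,0,0,0,0],[0,0.005,0,0,0,0],[0,0.005,0,0,0,0],[0,0.005,0,0,0,0]], fingers=-1, newtons=20)

```text
time: 13.7
tool_pos: [0.6094, 0.1172, 0.0896]
tool_rot: [-3.139, 0.001, 1.743]
contact_force: [-4.2, -0.8, 3.9]
opening: 0.0247
grip_force: 20.3
```

```bash
python3 st.py w7.png
```

```text
[0.60937904 0.11721565 0.08965666] 0.02472242294586705 [-3.7  -1.74  3.95]
button [-0.05301674 -0.0044512   0.14497559]
red 192 stand [ 0.0655 -0.0076  0.1245] [0.1021 0.0102 0.1349]
blue 77 stand [0.1093 0.0072 0.1074] [0.1136 0.0106 0.1189]
orange 984 stand [0.0678 0.0102 0.1194] [0.1057 0.018  0.1311]
```

View pics/w7.png

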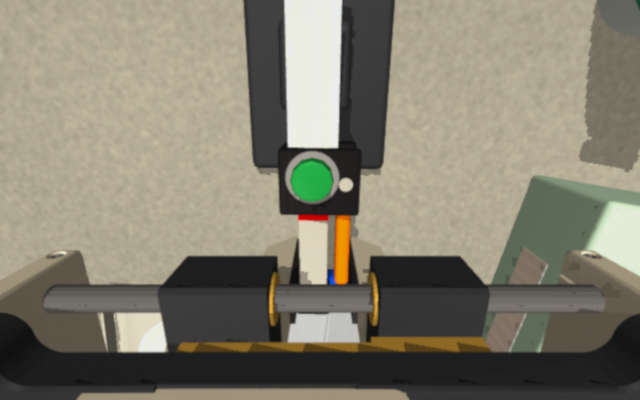

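The view shows the lever parallel to the bar at (343,250), the red band still at the mouth at rows 214–220, and the button risen to 0.145. The opening of 24.7 mm matches the given 25 mm. I hold a little longer, then hand in.

move_arm(motion=[[0,0,0,0,0,0],[0,0,0,0,0,0],[0,0,0,0,0,0],[0,0,0,0,0,0],[0,0,0,0,0,0]])

```text
time: 14.38
tool_pos: [0.6094, 0.1172, 0.0897]
tool_rot: [-3.139, 0.001, 1.743]
contact_force: [-4.9, -1.3, 4.6]
opening: 0.0247
grip_force: 20.3
```

```bash
python3 st.py; python3 -c "
from cell import robot
print(robot.hand_in())"
```

```text
[0.6093789 0.1172275 0.0896558] 0.02456238945900182 [-4.03 -1.58  4.14]
button [-0.05300429 -0.00467284  0.14496541]
red 190 stand [ 0.0655 -0.0074  0.1245] [0.1025 0.0105 0.1349]
blue 77 stand [0.1092 0.0074 0.1077] [0.1139 0.0109 0.12  ]
orange 980 stand [0.0676 0.0104 0.12  ] [0.1063 0.0182 0.1313]
the job is handed in; nothing more can be done
None
```

The job is handed in at about 14.5 s of the 42 s, with no verdict shown: at the last look the red band was at the mouth, the lever shut and the button up, with the gripper still squeezing bar and lever at about 20 N.

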